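Slide a mug on the drip tray home under the urn's tap

ROBOT

A 7-joint arm with a two-finger parallel gripper is mounted at the origin on the work surface. World frame = base frame: x ahead of the robot, y to its left, z up, the work surface at z = 0. Lengths are in m, angles in rad, forces in N, time in s.
With the tool pointing down it reaches from about 0.35 to 0.9 m from the base axis. Payload 8.1 kg.
Tool frame: the origin (TCP) lies between the finger pads; the fingertips stand 22 mm ahead of it and the grasp point (between the pads) lies 3 mm ahead of it; z points along the fingers, y is the line along which they close (so a half turn about z gives the same grasp; the last joint's range is limited). The gripper opens to 85 mm and grips with 20 to 120 N. Pads are 22 mm wide; open, the fingers measure 114 mm over their backs; the gripper's body (76 mm by 85 mm) begins 54 mm behind the grasp point. The pads swing forward as they close: fully open they stand 13 mm farther back than shut.
Start: joints at [1.121, 0.434, 0.025, 1.573, -0.012, 1.134, -0.075], TCP at [0.212, -0.588, 0.253] pointing down, gripper open.
Joint ranges: [-2.62, 2.62], [-0.44, 2.09], [-1.27, 1.32], [0.08, 2.57], [-1.32, 4.46], [0.12, 2], [-2.74, 2.74]. Speed limits (rad/s): [2.22, 2.22, 3.01, 3.01, 3.14, 3.14, 3.14].

INTERFACE

Orientations are given as a unit quaternion [w, x, y, z].
In Python, from cell import get_state, vision, manip gives the robot as it stands.
- The arm moves only by the tool carry_out, never from a script. Its argument "commands" is a list of rows, each a list of 7 numbers: the shift along the tool's x, y, z in units of 0.2 m (1.0 is 0.2 m), then the turn, a rotation vector about the tool's x, y, z in units of 0.15 rad (1.0 is 0.15 rad), then the opening, from -1 (shut) to 1 (fully open). A call has 1 to 20 rows; each row shifts and turns the commanded pose from where the row before left it, along the tool's axes as they then stand; what a row does not reach is not made up. A row lasts 1/8 s, in which the tool goes at most 62.5 mm and 10.7 degrees, less where a joint would pass 70% of its speed; a pose out of reach is approached as far as the arm can. A call with a number of a shift or a turn outside -1 to 1 is refused whole. A call with a gripper value outside its range is refused whole. The fingers move at their own pace and stop on an object; the grip force is fixed at half the most. Time passes only in rows, so rows that do not move let the fingers close. It gives the time, the measured TCP pose, the force, the opening and the grip force at its end, in the units of the state.
- get_state(): the state, without advancing time (a new reading comes with each control period).
- vision.camera(name): name is "side" or "top"; returns the picture (384x512x3 uint8, red, green, blue); there is no depth.
- vision.camera_model(name): a dict with "camera_matrix" (3x3 intrinsics, pixels), "rvec" (rotation vector, rad) and "tvec" (3), from world to camera coordinates, as OpenCV has them. Camera axes: x right, y down, z forward; pixel columns grow to the right and rows downward; lengths in m; the calibration is good to about 2 mm. A picture is of the moment at which its call begins. camera_model takes no time and is no camera call.
- manip.hand_in(): hands the job in; it is judged then, once.
The state is a dict: "time_s": time; "q": joint angles; "dq": joint speeds; "joint_efforts": joint torques, N m; "tool_pos": TCP position; "orientation": TCP orientation; "wrist_force": force on the tool from outside, world axes, zero at the start; "wrist_torque": the same for the moment, N m; "width": opening from 0.0 (shut) to 1.0 (fully open); "finger_force": force on a finger pad.
Only numpy, scipy, OpenCV 4.12 (cv2) and the standard library are available. Lean on these libraries where they do the work, as an engineer would, in place of code of your own. Each camera call takes 0.05 s, during which the arm holds its last target. There are 200 camera calls.

TASK

Gently stand the handled mug upright in the middle of the pulled-out drip tray, with the mug's handle pointing the same way as the tray's own stem handle, and let go of it. Then slide the tray along the counter, without lifting it, between the guide rails and fully home against the stop, so that the mug stands upright under the spout and the tray is released. Do not bump the tap, tip the mug or shift the salt shaker, pepper grinder or tumbler.

Things in the scene. Friction and masses are not known exactly. Their poses are not given: they have to be found in the camera images.
- station: fixed guide bay with water urn. Origin on the counter below the spout; -x points out of the bay, +x to the urn, z up. Two dark steel rails, 18 high, 12 wide, along x from -50 to +80, inner faces at y = +-58 (3 play each side of the tray); from x -50 out to -87 they flare open by 23 degrees. The tray is home when its origin and axes meet these
- stop (a point): middle of the stop's face, at station x = +81, y 0, z 9: the tray's rear edge (tray x = +80) comes against it
- urn_axis (a point): foot of the upright axis of the urn, at station x = +210: a steel barrel with black lid, radius 122 at most, 395 high with the lid's handle, side grips out to y = +-146
- tap: black tap of the urn, fixed to it; origin and axes as station. Level pipe, radius 11, along x from 0 to the urn, axis 142 above the counter; round body of radius 14 below it and a small lever on top up to 210 high, leaning out to x = -17.
- spout (a point): lower end of the tap's spout, radius 10, 112 above the counter: 17 above the rim of the mug standing on the tray
- tray: loose steel drip tray 160 (x) x 110 (y), 0.4 to 0.65 kg, lying pulled out before the rails, askew. Origin on its underside below the middle of the grate, z up. Grate 10 above the counter inside a rim 18 high, 4 wide. Black stem handle along -x from x -83 to -173, 14 wide (y), from 20 to 38 above the counter; its foot at x -82 is 30 wide, 8 thick, 34 high
- tray_grip (a point): point on the stem handle where to grip it across its 14 mm width: at tray x = -135, y = 0, 29 above the counter
- mug: loose white china mug, the only vessel with a handle: outer radius 32 at the rim, 85 high, wall 4, about 0.25 kg. Origin in the middle of its underside, z up, its handle on its +y side reaching 68 from the axis, 14 to 75 up. Starts standing on the counter.
- ear (a point): middle of the outer bar (10 thick) of the mug's handle, at mug x 0, y +63, z 44
- salt: bystander: small glass salt shaker, radius 18, 95 high; origin in its underside
- grinder: bystander: pepper grinder, radius 26, 160 high; origin in its underside
- tumbler: bystander: steel tumbler without handle, radius 35, 125 high; origin in its underside
Mind the look-alikes: they are no part of the job. Leave any red look-alike of the mug alone.

How it is judged:
By the outcome, as a careful person would: the job done as asked, in the order asked, and still so for the second after the job is handed in, with the robot touching nothing.
It also fails if it takes over 61 s, if anything falls off the work surface, if the arm or the gripper's body presses on something with over 40 N, if the wrist force passes 120 N, or if a joint passes its speed limit or range.

## Working session

There is one attempt and no reset: what is moved stays moved. The work goes in short steps, Python scripts to look and compute and a tool call to move; the robot and the scene stay as the last step left them, time stands still between calls to the robot, and variables do not carry over. Pictures are saved under pics/ and viewed, at most 13 in all, crops included, and the job is handed in when it is done.

Besides the shell and the picture viewer there is one more tool, called after ">>>" as name(argument=value, ...) on one line, values as JSON. carry_out: Moves the arm, as the interface text tells. Shifts and turns lie within -1 to 1; 1 stands for 0.2 m of shift or 0.15 rad of turn. Its arguments: {"type":"object","properties":{"commands":{"type":"array","items":{"type":"array","items":{"type":"number","minimum":-1,"maximum":1}}}},"required":["commands"]}

```bash
mkdir -p pics; python3 - <<'E'
from cell import get_state, vision
import cv2,numpy as np
for n in("top","side"):
    cv2.imwrite(f"pics/{n}0.png",cv2.resize(vision.camera(n)[:,:,::-1],(800,600),interpolation=cv2.INTER_CUBIC))
    m=vision.camera_model(n);R=cv2.Rodrigues(np.array(m["rvec"]))[0];print(n,np.round(m["camera_matrix"],1).tolist(),(-R.T@np.array(m["tvec"]).ravel()).round(3),R.round(2).tolist())
s=get_state();print({k:np.round(v,3).tolist() for k,v in s.items()})
E
```

```text
top [[426.2, 0.0, 259.5], [0.0, 426.2, 193.7], [0.0, 0.0, 1.0]] [0.418 0.104 1.387] [[-0.03, -1.0, 0.0], [-1.0, 0.03, -0.06], [0.06, -0.01, -1.0]]
side [[467.9, 0.0, 258.9], [0.0, 467.9, 190.4], [0.0, 0.0, 1.0]] [1.333 0.732 0.804] [[-0.62, 0.78, 0.02], [0.43, 0.36, -0.83], [-0.66, -0.51, -0.56]]
{'time_s': 0.1, 'q': [1.121, 0.435, 0.025, 1.574, -0.012, 1.134, -0.075], 'dq': [-0.001, -0.001, 0.0, -0.004, -0.001, -0.0, -0.001], 'joint_efforts': [0.002, -67.175, 1.027, -31.691, 0.016, 0.007, 0.0], 'tool_pos': [0.212, -0.587, 0.253], 'orientation': [-0.001, 0.985, 0.172, -0.0], 'wrist_force': [0.141, -0.23, 0.678], 'wrist_torque': [-0.065, -0.017, 0.005], 'finger_force': 0.0, 'width': 1.0}
```

View pics/top0.png

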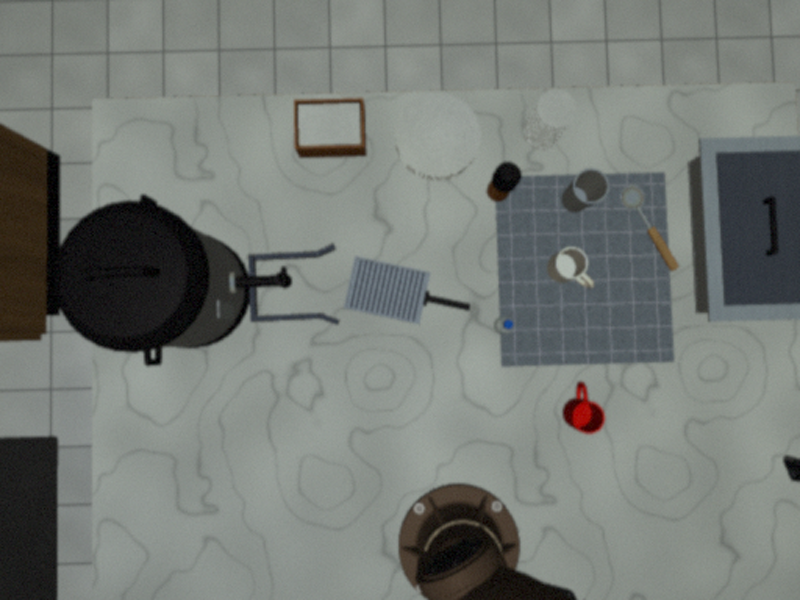

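View pics/side0.png

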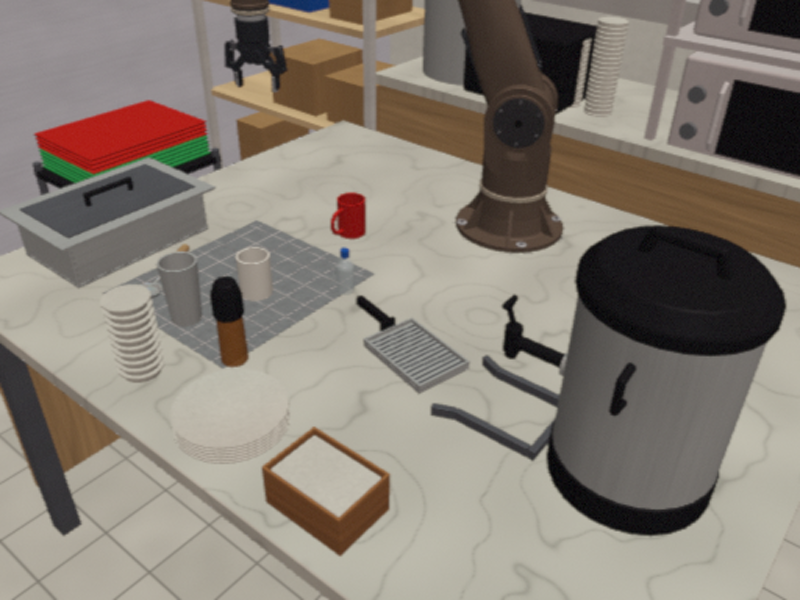

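The top view shows the tray around (388,290), its stem ending at (468,305), the rails at (250–335, 250–320), the mug at (570,265) with its handle toward (590,283). It also shows the salt (507,324), grinder (505,180), tumbler (590,188) and the red mug (583,412). The side view agrees.

```bash
cat > h.py <<'E'
import cv2,numpy as np
from cell import get_state, vision
def cam(n):
    m=vision.camera_model(n);R=cv2.Rodrigues(np.array(m["rvec"]))[0];return np.array(m["camera_matrix"]),R,np.array(m["tvec"]).ravel()
def plane(n,uv,z):
    K,R,t=cam(n);uv=np.atleast_2d(np.float64(uv));d=(R.T@np.linalg.inv(K)@np.c_[uv,np.ones(len(uv))].T).T
    c=-R.T@t;return (c+d*((z-c[2])/d[:,2:]))[:,:2]
def proj(n,P):
    K,R,t=cam(n);return cv2.projectPoints(np.float64(P).reshape(-1,1,3),R,t,K,None)[0][:,0]
E
python3 - <<'E'
from h import *
im=vision.camera("top");np.save("top.npy",im);b=im[:,:,::-1]
a=cv2.resize(b[150:215,150:310],None,fx=5,fy=5,interpolation=cv2.INTER_CUBIC)
c=cv2.resize(b[100:155,310:470],None,fx=5,fy=5,interpolation=cv2.INTER_CUBIC)[:270]
c=cv2.resize(b[145:200,330:410],None,fx=5,fy=5,interpolation=cv2.INTER_CUBIC)
s=vision.camera("side")[:,:,::-1]
d=cv2.resize(s[150:205,130:210],None,fx=5,fy=5,interpolation=cv2.INTER_CUBIC)
cv2.imwrite("pics/c1.png",np.vstack([a,np.hstack([c,d])]))
for u,v in [(250,186),(235,175),(250,200),(260,165),(185,162),(185,204),(280,193),(210,185),(363,167),(358,160),(375,178),(390,190)]: print((u,v),im[v,u])
E
```

```text
(250, 186) [ 91 101 110]
(235, 175) [ 93 102 110]
(250, 200) [109 117 126]
(260, 165) [143 148 142]
(185, 162) [73 77 84]
(185, 204) [85 89 89]
(280, 193) [37 38 38]
(210, 185) [130 137 130]
(363, 167) [173 182 175]
(358, 160) [110 115 114]
(375, 178) [166 172 157]
(390, 190) [ 92  99 104]
```

View pics/c1.png

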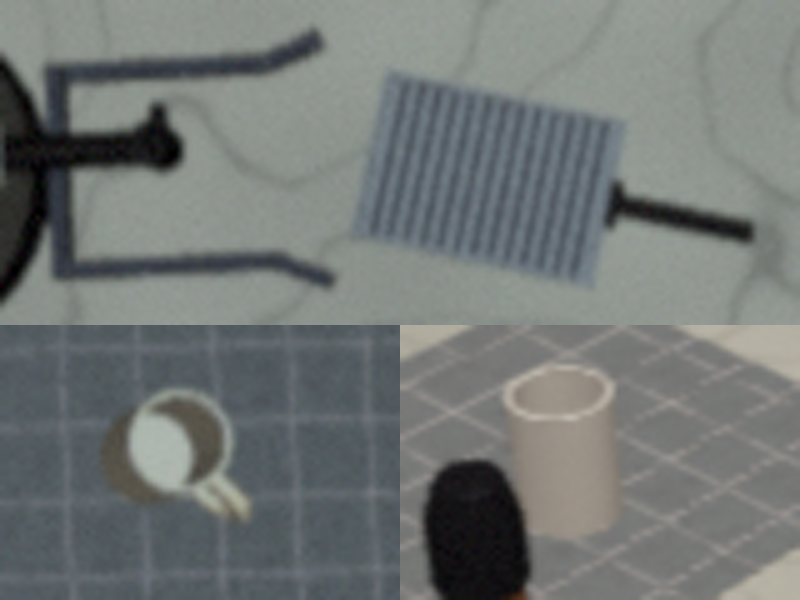

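The crop shows the tray rect with its corners at about (388,72), (626,122), (593,285) and (354,236) and the stem tip at (752,232). The rail corners are at (48,70) and (57,275). The mug's rim circle is centred at about (182,441) with the handle running to (240,512).

```bash
python3 - <<'E'
from h import *
im=np.load("top.npy").astype(int)
g=cv2.GaussianBlur(im.astype(np.uint8),(0,0),.7).astype(int)
m=((g[:,:,2]-g[:,:,0])>6).astype(np.uint8)
n,l,st,ce=cv2.connectedComponentsWithStats(m)
def ang(v): return np.degrees(np.arctan2(v[1],v[0]))
for i in range(1,n):
    x,y,w,h,a=st[i]
    if a>60 and x>140 and x<300 and 140<y<220:
        print(st[i]); c=max(cv2.findContours((l==i).astype(np.uint8),0,1)[0],key=len)[:,0]
        if x>205: print("tray rect",plane("top",cv2.boxPoints(cv2.minAreaRect(c.astype(np.float32))),.018).round(4).tolist())
# manual corners
C=lambda p:(np.float64(p)+.5)/5-.5+[150,150]
tc=plane("top",C([(388,72),(626,122),(593,285),(354,236)]),.018); print("tray manual",tc.round(4).tolist(),tc.mean(0))
k=(im.max(2)<62).astype(np.uint8);k[:,:265]=0;k[:,305:]=0;k[:180]=0;k[:200][:180]=0;k[205:]=0
p=np.argwhere(k)[:,::-1];w=plane("top",p,.038);vx,vy,x0,y0=cv2.fitLine(w.astype(np.float32),2,0,.01,.01).ravel();print("stem",len(p),w.mean(0),ang((vx,vy)))
# rails: per-column dark centroid z=.018
b=(g[:,:,2]-g[:,:,0]>3)&(g.max(2)<115)
for v0,v1 in((158,170),(196,210)):
    q=[]
    for u in range(166,201):
        wgt=np.clip(135-g[v0:v1,u].mean(1),0,None)**2; q.append((u,(wgt*np.arange(v0,v1)).sum()/wgt.sum()))
    w=plane("top",q,.018);f=cv2.fitLine(w.astype(np.float32),2,0,.01,.01).ravel();print("rail",w[0],w[-1],ang(f[:2]),w.mean(0))
q=[]
for v in list(range(168,174))+list(range(187,200)):
    wgt=np.clip(135-g[v,155:172].mean(1),0,None)**2;q.append(((wgt*np.arange(155,172)).sum()/wgt.sum(),v))
w=plane("top",q,.018);print("stopbar",w.mean(0),w[0],w[-1])
M=lambda p:(np.float64(p)+.5)/5-.5+[330,145]
rim=plane("top",M([(182,116)]),.085)[0];print("rim",rim)
for p in((240,187),(235,180),(230,175)):
    e=plane("top",M([p]),.05)[0];print("ear",e,np.linalg.norm(e-rim),ang(e-rim))
S=lambda p:(np.float64(p)+.5)/5-.5+[130,150]
print("side rim",plane("side",S([(559,390-325)])-[80,0],.085))
for nme,p,z in(("salt",(507,324),.09),("grinder",(508,175),.16),("tumbler",(591,186),.125)):print(nme,plane("top",[(p[0]+.5)*.64-.5,(p[1]+.5)*.64-.5],z))
print("tap",plane("top",C([(163,148)]),.15))
E
```

```text
[159 157  55  20 217]
[ 220  164   56   44 1749]
tray rect [[0.4872, 0.2253], [0.5974, 0.1993], [0.559, 0.041], [0.4491, 0.0677]]
[159 183  57  24 247]
tray manual [[0.5933, 0.1966], [0.557, 0.0438], [0.4524, 0.068], [0.4879, 0.2207]] [0.52265867 0.13225953]
stem 96 [0.49390674 0.01454286] 76.073326
rail [0.59775147 0.39391935] [0.60041315 0.28421674] -88.5431 [0.59893021 0.33908133]
rail [0.47137122 0.39568195] [0.47341189 0.28655386] -88.73589 [0.47200812 0.34113434]
stopbar [0.52824515 0.41924036] [0.58593196 0.41375702] [0.48598047 0.41929494]
rim [ 0.56210949 -0.23418427]
ear [ 0.52009923 -0.27804696] 0.060735461424965956 -133.76421831067816
ear [ 0.52460421 -0.27507615] 0.05548686131068904 -132.52647554647402
ear [ 0.52784623 -0.27205186] 0.05106784130578547 -132.13934316944957
side rim [[ 0.56297769 -0.23239593]]
salt [[ 0.44437192 -0.10093383]]
grinder [[ 0.72091232 -0.10142244]]
tumbler [[ 0.70419827 -0.26595149]]
tap [[0.53532012 0.319452  ]]
```

>>> carry_out(commands=[[0.08,-0.038,0,0,0,0,1],[0.16,-0.077,0,0,0,0,1],[0.16,-0.077,0,0,0,0,1],[0.16,-0.077,0,0,0,0,1],[0.16,-0.077,0,0,0,0,1],[0.16,-0.077,0,0,0,0,1],[0.16,-0.077,0,0,0,0,1],[0.16,-0.077,0,0,0,0,1],[0.16,-0.077,0,0,0,0,1],[0.16,-0.077,0,0,0,0,1],[0.16,-0.077,0,0,0,0,1],[0.16,-0.077,0,0,0,0,1],[0.16,-0.077,0,0,0,0,1],[0.16,-0.077,0,0,0,0,1],[0.08,-0.038,0,0,0,-0.52,1],[0,0,0,0,0,-0.52,1],[0,0,0,0,0,-0.52,1],[0,0,0,0,0,-0.52,1],[0,0,0,0,0,-0.52,1],[0,0,0,0,0,-0.52,1]])

```text
time_s: 2.7
tool_pos: [0.5607, -0.2314, 0.2533]
orientation: [-0.0, 0.917, 0.398, 0.0]
wrist_force: [0.1, 0.2, 0.6]
width: 1.0
finger_force: 0.0
```

```bash
cat >> h.py <<'E'
from scipy.spatial.transform import Rotation as Ro
def todo(target=None,yaw_y=None):
    "tool-axis shift (units) to world target, and turn (units) to tool-down with tool y at yaw_y deg"
    s=get_state();q=np.array(s["orientation"]);R=Ro.from_quat(q[[1,2,3,0]])
    y=R.as_matrix()[:,1];print("t",s["time_s"],"pos",np.round(s["tool_pos"],4),"yaw_y",np.degrees(np.arctan2(y[1],y[0])).round(2),"q",np.round(s["q"],2),"F",np.round(s["wrist_force"],1),"w",round(s["width"],3),"ff",round(s["finger_force"],1))
    if target is not None: print("shift now-axes",(R.inv().apply(np.array(target)-s["tool_pos"])/.2).round(3))
    if yaw_y is not None:
        a=np.radians(yaw_y);Y=np.array([np.cos(a),np.sin(a),0]);Z=np.array([0,0,-1.]);X=np.cross(Y,Z)
        T=Ro.from_matrix(np.c_[X,Y,Z]);print("turn",((R.inv()*T).as_rotvec()/.15).round(3),"shift after turn",(T.inv().apply(np.array(target)-s["tool_pos"])/.2).round(3))
E
python3 - <<'E'
from h import *
todo([.5625,-.2335,.063],-43.5)
im=vision.camera("top");g=cv2.resize(im[120:220,300:430][:,:,::-1],None,fx=6,fy=6,interpolation=2);cv2.imwrite("pics/c2.png",g)
E
```

```text
t 2.7 pos [ 0.5607 -0.2314  0.2533] yaw_y -43.1 q [ 0.47  0.42 -0.24  1.6   0.1   1.13 -0.54] F [0.1 0.2 0.6] w 1.0 ff 0.0
shift now-axes [-0.002  0.014  0.952]
turn [-0.002 -0.002  0.046] shift after turn [-0.001  0.014  0.952]
```

>>> carry_out(commands=[[0,0.014,0.06,0,0,0.05,1],[0,0,0.11,0,0,0,1],[0,0,0.11,0,0,0,1],[0,0,0.11,0,0,0,1],[0,0,0.11,0,0,0,1],[0,0,0.11,0,0,0,1],[0,0,0.11,0,0,0,1],[0,0,0.11,0,0,0,1],[0,0,0.08,0,0,0,1],[0,0,0.03,0,0,0,1],[0,0,0,0,0,0,0.7],[0,0,0,0,0,0,0.5],[0,0,0,0,0,0,0.3],[0,0,0,0,0,0,0.1],[0,0,0,0,0,0,-0.2],[0,0,0,0,0,0,-0.5],[0,0,0,0,0,0,-1],[0,0,0,0,0,0,-1]])

```text
time_s: 5.0
tool_pos: [0.5633, -0.2349, 0.0663]
orientation: [0.001, 0.92, 0.393, 0.001]
wrist_force: [-0.5, 1.4, 6.0]
width: 0.722
finger_force: 66.3
```

```bash
python3 -c "
from h import *
todo([.5625,-.2335,.19])"
```

```text
t 5.0 pos [ 0.5633 -0.2349  0.0663] yaw_y -43.75 q [ 0.45  0.62 -0.2   1.78  0.17  0.75 -0.61] F [-0.5  1.4  6. ] w 0.722 ff 66.3
shift now-axes [ 0.003 -0.007 -0.618]
```

>>> carry_out(commands=[[0,0,-0.03,0,0,0,-1],[0,0,-0.07,0,0,0,-1],[0,0,-0.1,0,0,0,-1],[0,0,-0.1,0,0,0,-1],[0,0,-0.1,0,0,0,-1],[0,0,-0.1,0,0,0,-1],[0,0,-0.1,0,0,0,-1],[0,0,-0.05,0,0,0,-1],[0,0,0,0,0,0,-1]])

```text
time_s: 6.12
tool_pos: [0.5628, -0.235, 0.1961]
orientation: [0.0, 0.92, 0.393, 0.0]
wrist_force: [-0.1, 0.1, -2.8]
width: 0.723
finger_force: 65.9
```

```bash
python3 - <<'E'
from h import *
todo([.5232,.1333,.1963],-13.9)
im=vision.camera("top");a=cv2.resize(im[130:205,320:420][:,:,::-1],None,fx=4,fy=4,interpolation=2)
im=vision.camera("side");b=cv2.resize(im[110:185,125:225][:,:,::-1],None,fx=4,fy=4,interpolation=2)
cv2.imwrite("pics/c3.png",np.hstack([a,b]))
E
```

```text
t 6.125 pos [ 0.5628 -0.235   0.1961] yaw_y -43.76 q [ 0.47  0.47 -0.23  1.67  0.12  1.01 -0.57] F [-0.1  0.1 -2.8] w 0.723 ff 65.9
shift now-axes [ 1.193 -1.417 -0.002]
turn [ 9.000e-03 -1.000e-03 -3.474e+00] shift after turn [ 1.74e+00 -6.35e-01 -1.00e-03]
```

View pics/c3.png

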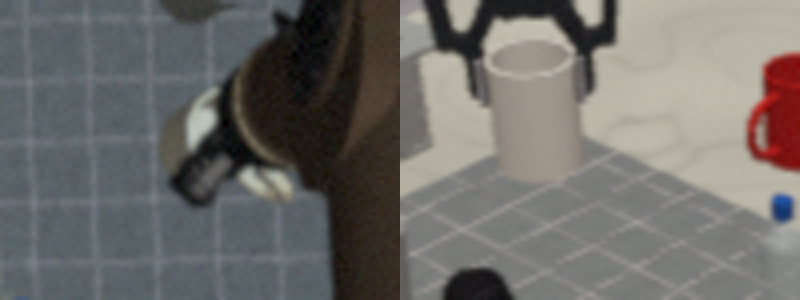

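>>> carry_out(commands=[[0.045,-0.055,0,0,0,0,-1],[0.092,-0.109,0,0,0,0,-1],[0.092,-0.109,0,0,0,0,-1],[0.092,-0.109,0,0,0,0,-1],[0.092,-0.109,0,0,0,0,-1],[0.092,-0.109,0,0,0,0,-1],[0.092,-0.109,0,0,0,0,-1],[0.092,-0.109,0,0,0,0,-1],[0.092,-0.109,0,0,0,0,-1],[0.092,-0.109,0,0,0,0,-1],[0.092,-0.109,0,0,0,0,-1],[0.092,-0.109,0,0,0,0,-1],[0.092,-0.109,0,0,0,0,-1],[0.045,-0.055,0,0,0,0,-1],[0,0,0,0,0,-0.58,-1],[0,0,0,0,0,-0.58,-1],[0,0,0,0,0,-0.58,-1],[0,0,0,0,0,-0.58,-1],[0,0,0,0,0,-0.58,-1],[0,0,0,0,0,-0.58,-1]])

```text
time_s: 8.72
tool_pos: [0.5225, 0.1332, 0.1949]
orientation: [0.0, 0.786, 0.618, -0.0]
wrist_force: [-0.2, 0.2, -2.6]
width: 0.721
finger_force: 65.9
```

```bash
python3 - <<'E'
from h import *
todo([.5232,.1325,.0763],-13.7)
im=vision.camera("top");a=cv2.resize(im[145:220,210:310][:,:,::-1],None,fx=4,fy=4,interpolation=2)
im=vision.camera("side");b=cv2.resize(im[150:258,200:320][:,:,::-1],None,fx=3.33,fy=3.33,interpolation=2)
cv2.imwrite("pics/c4.png",np.hstack([np.vstack([a,0*a[:b.shape[0]-300]]),b]))
E
```

```text
t 8.725 pos [0.5225 0.1332 0.1949] yaw_y -13.7 q [-0.01  0.4  -0.45  1.83  0.21  0.96 -0.79] F [-0.2  0.2 -2.6] w 0.721 ff 65.9
shift now-axes [-0.002  0.005  0.593]
turn [-0.004  0.005 -0.001] shift after turn [-0.003  0.004  0.593]
```

View pics/c4.png

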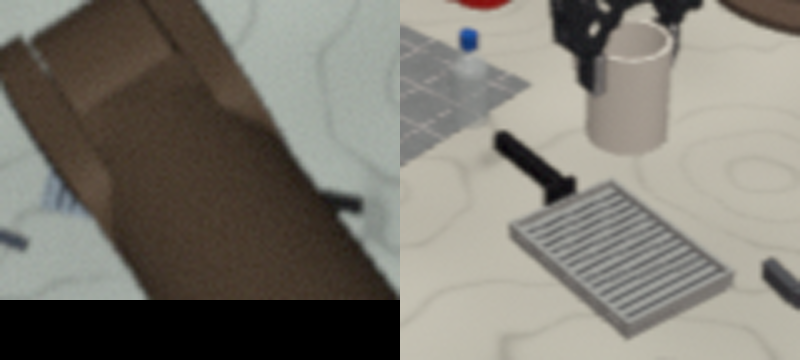

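The mug hangs upright above the tray. In the side view the tray's rim corners are at about (512,230), (612,183), (732,275) and (628,323).

```bash
python3 - <<'E'
from h import *
p=np.array([(512,229),(612,183),(732,273),(628,323)],float);uv=p/[3.33,3.33]-[400/3.33,0]+[200,150]-.35
w=plane("side",uv,.018);print(w.round(4),w.mean(0));
for a,b in((1,2),(0,3)):d=w[b]-w[a];print(np.degrees(np.arctan2(d[1],d[0])),np.linalg.norm(d))
E
```

```text
[[0.5653 0.0529]
 [0.4607 0.076 ]
 [0.4955 0.2252]
 [0.5971 0.1983]] [0.52965649 0.13812378]
76.86049450829736 0.15315144603364944
77.67406719955925 0.14880735483430566
```

>>> carry_out(commands=[[0,0,0.05,0,0,0,-1],[0,0,0.1,0,0,0,-1],[0,0,0.1,0,0,0,-1],[0,0,0.1,0,0,0,-1],[0,0,0.08,0,0,0,-1],[0,0,0.05,0,0,0,-1],[0,0,0.02,0,0,0,-1],[0,0,0,0,0,0,-1]])

```text
time_s: 9.82
tool_pos: [0.523, 0.1338, 0.0954]
orientation: [0.0, 0.787, 0.617, 0.0]
wrist_force: [0.1, 0.1, -2.2]
width: 0.723
finger_force: 65.9
```

```bash
python3 - <<'E'
from h import *
def corners(c,a):
    a=np.radians(a);X=np.array([np.cos(a),np.sin(a)]);Y=np.array([-X[1],X[0]])
    return [np.r_[np.array(c)+sx*.08*X+sy*.055*Y,.018] for sx,sy in((1,1),(1,-1),(-1,-1),(-1,1))]
o=[]
s=vision.camera("side")[:,:,::-1]
T=np.load("top.npy")[:,:,::-1]
for n,im,(x0,y0) in(("side",s,(225,190)),("top",T,(210,150))):
    im=cv2.resize(im[y0:y0+70,x0:x0+80],None,fx=5,fy=5,interpolation=2).copy()
    for c,col in(((.5232,.1333),(0,0,255)),):
        p=(proj(n,corners(c,76.3))-[x0,y0]+.5)*5-.5
        cv2.polylines(im,[np.round(p).astype(int)],True,col,1)
    o.append(im)
cv2.imwrite("pics/c5.png",np.hstack(o))
E
```

```text
(no output)
```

View pics/c5.png

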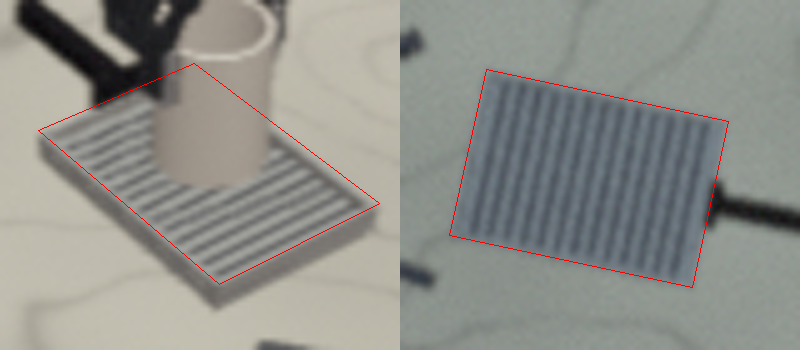

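The overlay fits both views to about 2 mm, so the tray centre is about (0.5245, 0.1345). I'll lower the mug.

>>> carry_out(commands=[[0.004,0.007,0.04,0,0,0,-1],[0,0,0.025,0,0,0,-1],[0,0,0.015,0,0,0,-1],[0,0,0.008,0,0,0,-1],[0,0,0,0,0,0,-1]])

```text
time_s: 10.5
tool_pos: [0.5244, 0.1341, 0.0776]
orientation: [-0.0, 0.787, 0.617, -0.0]
wrist_force: [1.2, -2.0, -3.3]
width: 0.718
finger_force: 65.9
```

>>> carry_out(commands=[[0,0,0.005,0,0,0,-1],[0,0,0.003,0,0,0,-1],[0,0,0,0,0,0,-1]])

```text
time_s: 10.88
tool_pos: [0.5245, 0.1342, 0.0763]
orientation: [0.0, 0.787, 0.617, 0.0]
wrist_force: [-1.3, -0.3, 1.6]
width: 0.72
finger_force: 66.3
```

Contact: the vertical force went from -2.5 to +1.6 N. I'll release slowly and rise.

>>> carry_out(commands=[[0,0,0,0,0,0,0.5],[0,0,0,0,0,0,0.6],[0,0,0,0,0,0,0.75],[0,0,0,0,0,0,1],[0,0,0,0,0,0,1],[0,0,0,0,0,0,1],[0,0,0,0,0,0,1],[0,0,-0.03,0,0,0,1],[0,0,-0.06,0,0,0,1],[0,0,-0.1,0,0,0,1],[0,0,-0.1,0,0,0,1],[0,0,-0.1,0,0,0,1],[0,0,-0.1,0,0,0,1],[0,0,-0.1,0,0,0,1],[-0.1,0,-0.05,0,0,0,1],[-0.18,0,0,0,0,0,1],[-0.18,0,0,0,0,0,1],[-0.18,0,0,0,0,0,1],[-0.03,0,0,0,0,0,1],[0,0,0,0,0,0,1]])

```text
time_s: 13.38
tool_pos: [0.4926, 0.0042, 0.2048]
orientation: [0.0, 0.787, 0.616, 0.0]
wrist_force: [-0.5, 0.2, -0.5]
width: 1.0
finger_force: 0.0
```

```bash
python3 - <<'E'
from h import *
a=np.radians(76.3);g=np.array([.5245,.1345])-.135*np.array([np.cos(a),np.sin(a)]);print(g)
todo([*g,.03],-13.7)
T=vision.camera("top");S=vision.camera("side");np.save("top2.npy",T);np.save("side2.npy",S)
o=[]
for im,(x0,y0) in((S,(215,155)),(T,(210,150))):
    o.append(cv2.resize(im[y0:y0+80,x0:x0+80,::-1],None,fx=5,fy=5,interpolation=2))
cv2.imwrite("pics/c6.png",np.hstack(o))
E
```

```text
[0.49252685 0.00334087]
t 13.375 pos [0.4926 0.0042 0.2048] yaw_y -13.88 q [ 0.24  0.31 -0.44  1.93  0.16  0.94 -0.52] F [-0.5  0.2 -0.5] w 1.0 ff 0.0
shift now-axes [-0.004 -0.     0.874]
turn [ 0.007 -0.003 -0.021] shift after turn [-0.004  0.001  0.874]
```

View pics/c6.png

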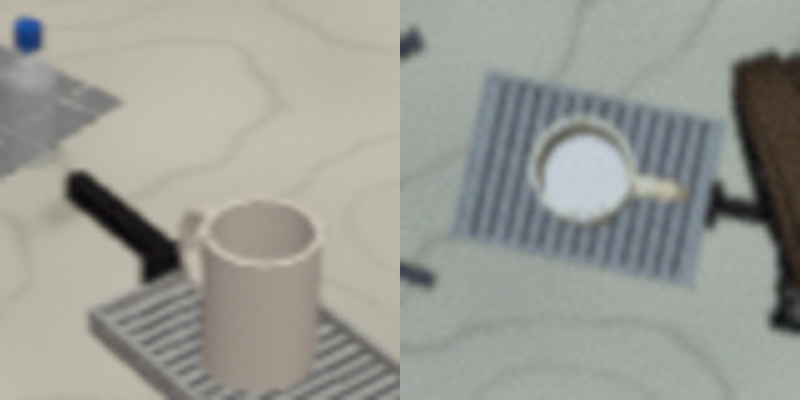

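The mug stands upright on the tray. In the top crop its rim is at (585,170) and the handle tip at (688,192); the tray corners are at (488,70), (722,122), (692,284) and (453,235). I'll check centring and handle angle.

```bash
python3 - <<'E'
from h import *
f=lambda p,x0,y0:(np.float64(p)+.5)/5-.5+[x0,y0]
P=lambda p,z,o=(210,150):plane("top",f(np.float64(p)-[400,0],*o),z)
t=P([(488,70),(722,122),(692,284),(453,235)],.018);print("tray",t.mean(0))
r=P([(585,170)],.095)[0];print("rim top",r,"side",plane("side",f([(265,232)],215,155),.095))
for p,z in(((688,192),.055),((683,190),.06)):
    e=P([p],z)[0]-r;print(np.linalg.norm(e),np.degrees(np.arctan2(e[1],e[0])))
E
```

```text
tray [0.52332972 0.13321108]
rim top [0.52207348 0.13370194] side [[0.52616815 0.13888728]]
0.06442458951742379 -100.97661062102353
0.06108518832469928 -100.64099709077611
```

>>> carry_out(commands=[[-0.004,0,0.06,0,0,-0.02,1],[0,0,0.12,0,0,0,1],[0,0,0.12,0,0,0,1],[0,0,0.12,0,0,0,1],[0,0,0.12,0,0,0,1],[0,0,0.12,0,0,0,1],[0,0,0.1,0,0,0,1],[0,0,0.06,0,0,0,0.7],[0,0,0.03,0,0,0,0.4],[0,0,0.01,0,0,0,0.1],[0,0,0,0,0,0,-0.1],[0,0,0,0,0,0,-0.25],[0,0,0,0,0,0,-0.35],[0,0,0,0,0,0,-0.45],[0,0,0,0,0,0,-0.55],[0,0,0,0,0,0,-0.62],[0,0,0,0,0,0,-0.7],[0,0,0,0,0,0,-0.8],[0,0,0,0,0,0,-1],[0,0,0,0,0,0,-1]])

```text
time_s: 15.98
tool_pos: [0.4924, 0.0032, 0.0323]
orientation: [0.0, 0.786, 0.618, 0.0]
wrist_force: [-0.3, -0.4, 6.1]
width: 0.151
finger_force: 58.6
```

```bash
python3 - <<'E'
from h import *
todo()
T=vision.camera("top");S=vision.camera("side");np.save("top2.npy",T);np.save("side2.npy",S)
o=[]
for im,(x0,y0) in((S,(200,150)),(T,(150,140))):
    o.append(cv2.resize(im[y0:y0+120,x0:x0+130,::-1],None,fx=3,fy=3,interpolation=2))
cv2.imwrite("pics/c7.png",np.hstack(o))
E
```

```text
t 15.975 pos [0.4924 0.0032 0.0323] yaw_y -13.68 q [ 0.13  0.56 -0.33  2.09  0.34  0.55 -0.68] F [-0.3 -0.4  6.1] w 0.151 ff 58.6
```

View pics/c7.png

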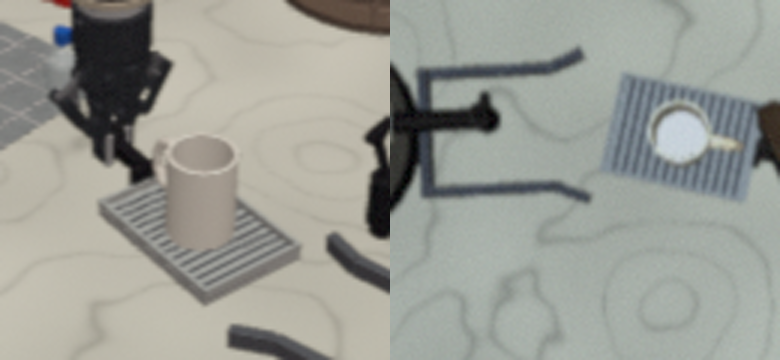

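The tray stem is gripped and the mug is upright. Next I'll turn and align the tray in front of the rails.

>>> carry_out(commands=[[0.002,0.01,0,0,0,-0.07,-1],[0.004,0.021,0,0,0,-0.147,-1],[0.004,0.021,0,0,0,-0.147,-1],[0.003,0.021,0,0,0,-0.147,-1],[0.003,0.021,0,0,0,-0.147,-1],[0.002,0.021,0,0,0,-0.147,-1],[0.002,0.021,0,0,0,-0.147,-1],[0.001,0.021,0,0,0,-0.147,-1],[0.001,0.021,0,0,0,-0.147,-1],[0,0.021,0,0,0,-0.147,-1],[0,0.021,0,0,0,-0.147,-1],[0,0.021,0,0,0,-0.147,-1],[0,0.01,0,0,0,-0.07,-1],[0,0,0,0,0,0,-1]])

```text
time_s: 17.82
tool_pos: [0.5392, 0.0017, 0.0317]
orientation: [-0.002, 0.697, 0.717, -0.003]
wrist_force: [-12.3, -0.6, 13.5]
width: 0.155
finger_force: 60.8
```

```bash
python3 - <<'E'
from h import *
todo([.5435,.0021,.0323],1.4)
T=vision.camera("top");S=vision.camera("side");np.save("top3.npy",T);np.save("side3.npy",S)
a=cv2.resize(T[145:220,150:283,::-1],None,fx=6,fy=6,interpolation=2);cv2.imwrite("pics/c8.png",a)
E
```

```text
t 17.825 pos [0.5392 0.0017 0.0317] yaw_y 1.57 q [ 0.19  0.63 -0.41  1.96  0.4   0.64 -0.45] F [-12.3  -0.6  13.5] w 0.155 ff 60.8
shift now-axes [ 0.001  0.022 -0.003]
turn [-0.041  0.009  0.02 ] shift after turn [ 0.001  0.022 -0.003]
```

View pics/c8.png

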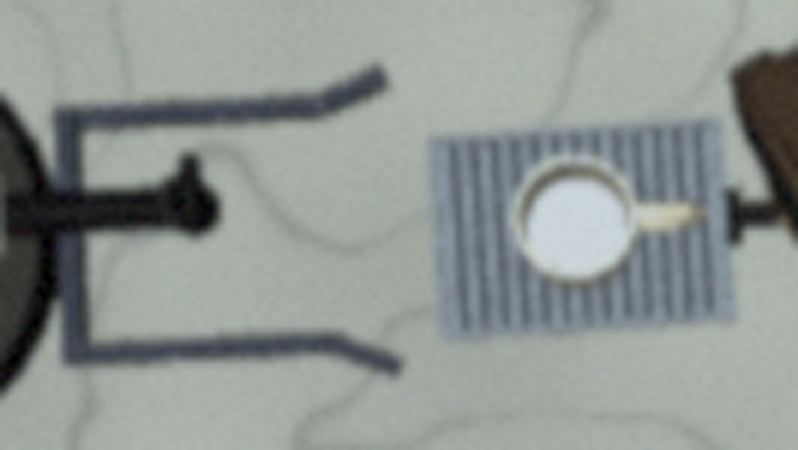

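The view shows rails at y≈117–104 (upper) and 354–343 (lower). The tray's front middle is at (437,238), lying below the rails' centre line at about 219. I'll measure this offset.

```bash
cat > meas.py <<'E'
from h import *
def meas(T):
    g=cv2.GaussianBlur(T,(0,0),.7).astype(int)
    m=((g[:,:,2]-g[:,:,0])>6).astype(np.uint8);m[:,:212]=0;m[:,275:]=0;m[:150]=0;m[215:]=0
    c=max(cv2.findContours(m,0,1)[0],key=cv2.contourArea)[:,0]
    w=plane("top",c,.018);(cx,cy),sz,a=cv2.minAreaRect((w*1000).astype(np.float32))
    print("tray",cx,cy,sz,a)
    gr=cv2.GaussianBlur(T,(0,0),.7)[:,:,0].astype(float)
    mid=[]
    for u in np.arange(225,262,3):   # edges by steepest grey change
        d=np.diff(gr[:,u]);up=160+np.argmin(d[160:178]);lo=190+np.argmax(d[190:206]);mid.append((u,up+.5,lo+.5))
    mid=np.array(mid);
    for k in(1,2):
        p=plane("top",mid[:,[0,k]],.018);f=cv2.fitLine(p.astype(np.float32),cv2.DIST_HUBER,0,.01,.01).ravel();print("tray edge",p.mean(0).round(4),"slope",(f[0]/f[1]).round(4))
    for v0,v1 in((158,170),(196,210)):
        q=[]
        for u in range(166,201):
            wg=np.clip(125-gr[v0:v1,u],0,None)**2;q.append((u,(wg*np.arange(v0,v1)).sum()/wg.sum()))
        p=plane("top",q,.018);f=cv2.fitLine(p.astype(np.float32),cv2.DIST_HUBER,0,.01,.01).ravel();print("rail",p.mean(0).round(4),"slope",(f[0]/f[1]).round(4))
E
python3 - <<'E'
from meas import *
meas(np.load("top3.npy"))
E
```

```text
tray 531.7877197265625 136.22073364257812 (113.83892059326172, 163.3258056640625) 2.480888843536377
tray edge [0.5814 0.1458] slope -0.0482
tray edge [0.4761 0.1483] slope -0.0491
rail [0.599  0.3391] slope -0.0254
rail [0.472  0.3411] slope -0.024
```

>>> carry_out(commands=[[0,0.01,-0.002,0,0,0.05,-1],[0,0.01,0,0,0,0.05,-1],[0,0.01,0,0,0,0.04,-1],[0,0,0,0,0,0,-1]])

```text
time_s: 18.42
tool_pos: [0.5458, 0.0021, 0.0321]
orientation: [-0.001, 0.705, 0.709, -0.002]
wrist_force: [-8.5, 0.6, 10.4]
width: 0.155
finger_force: 59.9
```

```bash
python3 - <<'E'
from meas import *
todo([.5435,.0021,.0323],1.4)
T=vision.camera("top");meas(T);np.save("top3.npy",T)
E
```

```text
t 18.425 pos [0.5458 0.0021 0.0321] yaw_y 0.36 q [ 0.18  0.63 -0.4   1.95  0.39  0.65 -0.46] F [-8.5  0.6 10.4] w 0.155 ff 59.9
shift now-axes [-0.    -0.011 -0.001]
turn [-0.034  0.006 -0.121] shift after turn [ 0.    -0.011 -0.001]
tray 541.5240478515625 136.45001220703125 (113.78307342529297, 163.77902221679688) 1.3085367679595947
tray edge [0.5914 0.1456] slope -0.0226
tray edge [0.4857 0.1481] slope -0.0055
rail [0.599  0.3391] slope -0.0266
rail [0.472  0.3411] slope -0.0231
```

>>> carry_out(commands=[[0.02,-0.002,0,0,0,0,-1],[0.04,-0.002,0,0,0,0,-1],[0.04,-0.002,0,0,0,0,-1],[0.04,-0.001,0,0,0,0,-1],[0.04,-0.001,0,0,0,0,-1],[0.04,-0.001,0,0,0,0,-1],[0.04,-0.001,0,0,0,0,-1],[0.04,-0.001,0,0,0,0,-1],[0.04,-0.001,0,0,0,0,-1],[0.03,-0.001,0,0,0,0,-1],[0.02,0,0,0,0,0,-1],[0,0,0,0,0,0,-1]])

```text
time_s: 19.98
tool_pos: [0.5448, 0.0734, 0.0322]
orientation: [0.002, 0.707, 0.707, -0.004]
wrist_force: [-3.5, -7.5, 6.1]
width: 0.151
finger_force: 59.2
```

```bash
python3 - <<'E'
from meas import *
todo()
T=vision.camera("top");np.save("top4.npy",T)
a=cv2.resize(T[145:220,150:283,::-1],None,fx=6,fy=6,interpolation=2);cv2.imwrite("pics/c9.png",a)
E
```

```text
t 19.975 pos [0.5448 0.0734 0.0322] yaw_y -0.03 q [ 0.04  0.63 -0.39  1.94  0.39  0.65 -0.59] F [-3.5 -7.5  6.1] w 0.151 ff 59.2
```

View pics/c9.png

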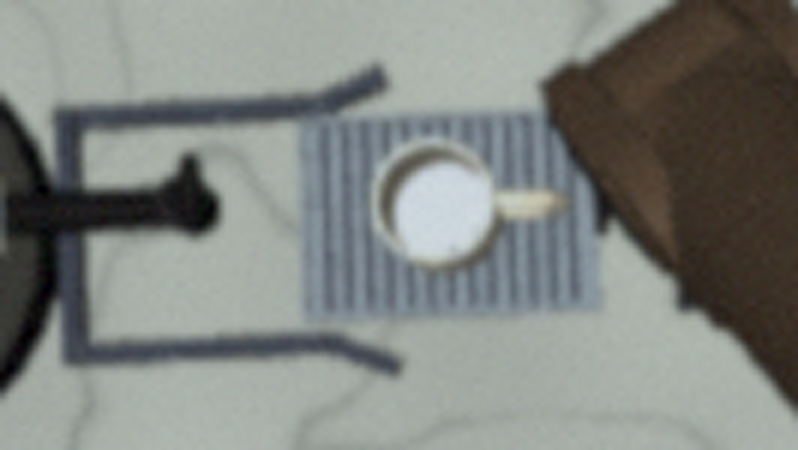

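The front edge is inside the rails but close to the upper one: tray corners are at (300,115) and (308,318), with the rail centres at 105 and 345. I'll correct by about 0.75° and 2 mm, then carry on.

>>> carry_out(commands=[[0,-0.004,0,0,0,-0.04,-1],[0,-0.005,0,0,0,-0.05,-1],[0,0,0,0,0,0,-1],[0.015,-0.0003,0,0,0,0,-1],[0.025,-0.0005,0,0,0,0,-1],[0.025,-0.0005,0,0,0,0,-1],[0.015,-0.0003,0,0,0,0,-1],[0,0,0,0,0,0,-1]])

```text
time_s: 21.02
tool_pos: [0.5429, 0.096, 0.0322]
orientation: [-0.0, 0.701, 0.713, -0.0]
wrist_force: [-0.8, -1.7, -2.1]
width: 0.153
finger_force: 58.5
```

```bash
python3 - <<'E'
from meas import *
todo()
T=vision.camera("top");np.save("top5.npy",T)
gr=cv2.GaussianBlur(T,(0,0),.5)[:,:,0]
# cross profiles: light gap between rail and tray edge
for u in(194,200,205): print(u,gr[158:174,u],gr[190:210,u])
E
```

```text
t 21.025 pos [0.5429 0.096  0.0322] yaw_y 1.03 q [ 0.01  0.63 -0.4   1.94  0.39  0.65 -0.61] F [-0.8 -1.7 -2.1] w 0.153 ff 58.5
194 [166 160 140 104  73  63  71  96 112 127 133 132 129 126 123 123] [131 128 126 123 122 125 129 133 136 131 116  88  72  77 107 143 162 167
 168 168]
200 [167 157 130  90  68  66  75 102 108 103 100  98 100 103 104 105] [109 112 113 113 112 116 120 126 128 122 101  79  71  95 137 158 166 169
 168 166]
205 [150 113  79  66  64  88 123 131 119 116 119 122 121 123 129 139] [109 106 105 107 107 106 111 119 127 126 101  77  68  84 124 154 164 166
 167 166]
```

>>> carry_out(commands=[[0.015,-0.0002,0,0,0,0,-1],[0.03,-0.0003,0,0,0,0,-1],[0.03,-0.0003,0,0,0,0,-1],[0.03,-0.0003,0,0,0,0,-1],[0.03,-0.0003,0,0,0,0,-1],[0.02,-0.0002,0,0,0,0,-1],[0,0,0,0,0,0,-1]])

```text
time_s: 21.95
tool_pos: [0.5424, 0.1278, 0.0325]
orientation: [-0.0, 0.701, 0.714, 0.0]
wrist_force: [-0.5, 1.1, -5.8]
width: 0.152
finger_force: 58.4
```

>>> carry_out(commands=[[0.015,-0.0002,0.002,0,0,0,-1],[0.03,-0.0003,0,0,0,0,-1],[0.03,-0.0003,0,0,0,0,-1],[0.03,-0.0003,0,0,0,0,-1],[0.03,-0.0003,0,0,0,0,-1],[0.03,-0.0003,0,0,0,0,-1],[0.03,-0.0003,0,0,0,0,-1],[0.03,-0.0003,0,0,0,0,-1],[0.02,-0.0002,0,0,0,0,-1],[0.01,0,0,0,0,0,-1],[0,0,0,0,0,0,-1]])

```text
time_s: 23.32
tool_pos: [0.5411, 0.178, 0.0322]
orientation: [0.0, 0.701, 0.713, 0.0]
wrist_force: [0.2, -3.3, 0.5]
width: 0.151
finger_force: 59.4
```

Now slow steps toward the stop.

>>> carry_out(commands=[[0.012,0,0,0,0,0,-1],[0.015,0,0,0,0,0,-1],[0.015,0,0,0,0,0,-1],[0.012,0,0,0,0,0,-1],[0.01,0,0,0,0,0,-1],[0.008,0,0,0,0,0,-1],[0,0,0,0,0,0,-1]])

```text
time_s: 24.2
tool_pos: [0.541, 0.1917, 0.0322]
orientation: [0.0, 0.701, 0.713, -0.0]
wrist_force: [0.1, -5.7, 3.1]
width: 0.152
finger_force: 59.6
```

```bash
python3 - <<'E'
from meas import *
todo()
T=vision.camera("top");np.save("top6.npy",T);S=vision.camera("side");np.save("side6.npy",S)
gr=cv2.GaussianBlur(T,(0,0),.5)[:,:,0]
for v in(170,174,190,194,198): print(v,gr[v,154:182])
E
```

```text
t 24.2 pos [0.541  0.1917 0.0322] yaw_y 0.97 q [-0.16  0.66 -0.39  1.88  0.38  0.68 -0.76] F [ 0.1 -5.7  3.1] w 0.152 ff 59.6
170 [ 20  23  72 126 138  96  66  72  93 116 117 128 123 102 114 121 103 100
 118 112 102 123 124 107 112 115  87  76]
174 [ 44  30  19  41  74  81  69  67  89 114 115 126 122  98 102 118 108 105
 123 121 112 131 135 106  72  47  34  29]
190 [ 56  47  30  11  14  36  56  63  71  91 109 120 125 108 101 123 120  99
 109 118 107 106 128 138 136 142 150 162]
194 [ 48  29   8   8  29  54  63  64  75  96 111 119 122 112 103 121 123 103
 106 117 103  98 120 120 102 112 122 107]
198 [ 25   8  15  56 111 131  97  69  69  94 117 118 125 120 104 115 121 108
 110 123 118 109 125 126 113 117 124 114]
```

>>> carry_out(commands=[[0.005,0,0,0,0,0,-1],[0.005,0,0,0,0,0,-1],[0.005,0,0,0,0,0,-1],[0,0,0,0,0,0,-1]])

```text
time_s: 24.8
tool_pos: [0.541, 0.1918, 0.0322]
orientation: [0.001, 0.702, 0.712, -0.002]
wrist_force: [-1.4, -13.4, 8.2]
width: 0.148
finger_force: 60.4
```

>>> carry_out(commands=[[0.005,0,0,0,0,0,-1],[0.005,0,0,0,0,0,-1],[0.005,0,0,0,0,0,-1],[0,0,0,0,0,0,-1]])

```text
time_s: 25.3
tool_pos: [0.541, 0.1918, 0.0321]
orientation: [0.002, 0.702, 0.712, -0.003]
wrist_force: [-1.6, -22.3, 14.1]
width: 0.151
finger_force: 61.2
```

The tray is firm against the stop. I'll relax the push, release, rise and back off.

>>> carry_out(commands=[[-0.01,0,0,0,0,0,-1],[-0.013,0,0,0,0,0,-1],[0,0,0,0,0,0,-0.65],[0,0,0,0,0,0,-0.5],[0,0,0,0,0,0,-0.2],[0,0,0,0,0,0,0.1],[0,0,0,0,0,0,0.3],[0,0,0,0,0,0,0.3],[0,0,-0.03,0,0,0,0.3],[0,0,-0.06,0,0,0,0.3],[0,0,-0.1,0,0,0,0.3],[0,0,-0.1,0,0,0,0.3],[0,0,-0.12,0,0,0,0.3],[0,0,-0.12,0,0,0,0.3],[0,0,-0.12,0,0,0,0.3],[-0.1,0,-0.12,0,0,0,0.3],[-0.15,0,0,0,0,0,0.3],[-0.15,0,0,0,0,0,0.3],[-0.15,0,0,0,0,0,0.3],[-0.1,0,0,0,0,0,0.3]])

```text
time_s: 27.8
tool_pos: [0.5431, 0.0619, 0.187]
orientation: [0.0, 0.701, 0.713, 0.0]
wrist_force: [0.3, 0.7, -0.6]
width: 0.65
finger_force: 0.0
```

```bash
python3 - <<'E'
from meas import *
todo()
o=[]
for n,(x0,y0) in(("side",(230,160)),("top",(145,145))):
    im=vision.camera(n)[y0:y0+130 if n=="side" else y0+100,x0:x0+130,::-1];o.append(cv2.resize(im,(400,400 if n=="side" else 308),interpolation=2))
o[1]=np.vstack([o[1],np.zeros((92,400,3),np.uint8)])
cv2.imwrite("pics/c10.png",np.hstack(o))
E
```

```text
t 27.8 pos [0.5431 0.0619 0.187 ] yaw_y 0.93 q [ 0.13  0.42 -0.46  1.82  0.23  0.95 -0.41] F [ 0.3  0.7 -0.6] w 0.65 ff 0.0
```

View pics/c10.png

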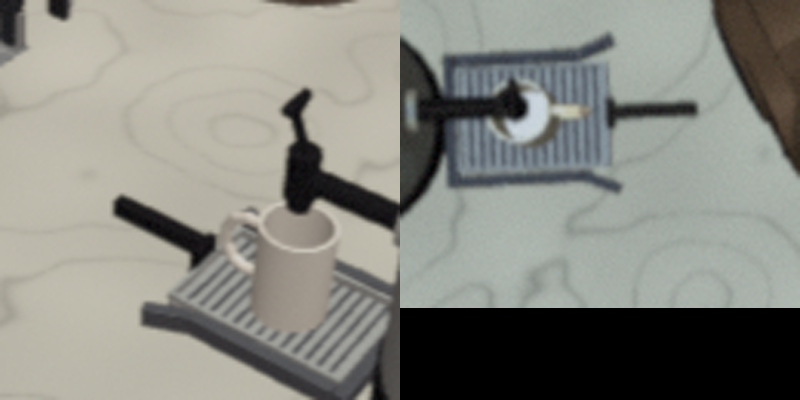

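The tray is home between the rails, with its front edge at the stop bar (455,115). The mug is upright under the spout at (520,110), its handle along the stem, and the gripper is clear.

```bash
python3 -c "
from cell import manip
print(manip.hand_in())"
```

```text
the job is handed in; nothing more can be done
None
```

The job is handed in: the mug stands upright in the tray under the spout, its handle along the tray's stem to within about 3°, and the tray is home against the stop and released.

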